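# Clamp the amber bottle in the cap-torque tester

## Task

Take the amber bottle with the red cap from the red tray, stand it on the deck of the cap-torque tester, up against the fixed V-jaw, and let it go. Then turn the handwheel clockwise until you feel the sprung jaw nip the bottle firmly in the V, and from there two more divisions of the rim scale, as the red pointer on the wheel's far side shows, and let go. Do not overtighten, drop or tip the bottle, and leave the tray's other glassware and the green bottle where they are.

Things in the scene. Friction and masses are not known exactly. Their poses are not given: they have to be found in the camera images.
- bottle: loose amber glass bottle, red ribbed cap, white label; 56 mm diameter up to 64 mm height, shoulder to 80 mm, cap 34 mm diameter from 86 to 112 mm height; 0.10 to 0.17 kg; origin at the centre of its underside, z up its axis
- backjaw: blue fixed V-jaw on the right half of the tester's steel deck, opening to its own +y, 46 mm high; its setting along the deck is not always the same; origin on the deck behind the V; does not move
- seat (a point): point on the deck (60 mm above the bench) where the bottle's axis stands when it touches both rubber faces of the V-jaw; +y points from the V to the sprung jaw and the wheel, +x across to the wheel's far side. A flat rubber jaw pad, 56 mm wide, top 46 mm above the deck, faces the V from +y; at the start the bottle has at least 9 mm to spare along y
- tester: white cap-torque tester, 200 mm (x) by 345 mm (y, from -160 to +185), fixed to the bench, steel deck at 60 mm; carries along its y axis the V-jaw (-y end), the sprung jaw with rack, and the handwheel; origin under it on the bench, wheel axis 110 mm along its +y
- wheel_axis (a point): centre of the black handwheel (112 mm over its rim) on its upright axis, 101 mm above the bench. Clockwise seen from above drives the sprung jaw towards the V by rack and pinion: 0.85 to 2 rad from start to done. A brake on the shaft drags evenly and holds the wheel where it is left
- handle_mid (a point): middle of the upright black revolving handle, 20 mm diameter, from 109 to 151 mm above the bench (this point 133 mm), 50 mm from the wheel axis, opposite the pointer; it spins freely on its pin, so the fingers need not turn with the wheel. Turning takes 6 to 7 N here; sliding the bottle adds under 1 N; the firm nip adds 2.5 to 3 N within half a division, then about 1 N per division
- pointer (a point): tip of the red pointer on the wheel's rim, 62.5 mm from the wheel axis, on the side far from the handle; it moves over a fixed white collar with black divisions every 10 degrees (0.175 rad), every third one longer
- tray: red tray 200 by 220 mm, rim 20 mm, floor 5 mm above the bench; fixed; the amber bottle and three other pieces stand in it 94 by 100 mm apart in any order; origin at the centre of its underside
- bottle_clear: bystander: clear bottle with a blue cap in the tray, same shape as the amber one
- flask_a: bystander: conical glass flask in the tray, 64 mm base, 105 mm high
- flask_b: bystander: second conical flask in the tray
- green_bottle: bystander: tall green glass bottle, 68 mm diameter, 238 mm high, at the far side of the bench
There are look-alikes about, which are no part of the job. Of the things that look like the bottle, the largest one is meant.

How it is judged:
By the outcome, as a careful person would: the job done as asked, in the order asked, and still so for the second after the job is handed in, with the robot touching nothing.
It also fails if it takes over 61 s, if anything falls off the work surface, if the arm or the gripper's body presses on something with over 40 N, if the wrist force passes 120 N, or if a joint passes its speed limit or range.

## Robot

A 6-joint arm with a two-finger parallel gripper is mounted at the origin on the work surface. World frame = base frame: x ahead of the robot, y to its left, z up, the work surface at z = 0. Lengths are in m, angles in degrees, forces in N, time in s.
With the tool pointing down it reaches from about 0.375 to 0.9 m from the base axis. Payload 3.1 kg.
Tool frame: the origin (TCP) lies at the very end of the fingers, on their centre line; the grasp point (between the pads) lies 19 mm behind it; z points along the fingers, y is the direction in which the jaws open and shut (so a half turn about z gives the same grasp; the last joint's range is limited). The gripper opens to 87 mm and grips with 3 to 60 N. Pads are 19 mm wide; open, the fingers measure 117 mm over their backs; the gripper's body (75 mm by 190 mm) begins 51 mm behind the grasp point.
Start: joints at [-83.738, 30.224, 82.088, -0, 67.689, -10.227], TCP at [0.177, -0.599, 0.223] pointing down, gripper open.
Joint ranges: [-176.69, 176.69], [-43.24, 126.21], [12.49, 139.97], [-82, 262], [0, 151.66], [-163.58, 163.58]. Speed limits (degrees/s): [159.86, 159.86, 180, 180, 180, 180].

## Interface

Orientations are given as a 3x3 rotation matrix whose columns are the frame's x, y, z axes.
In Python, from rig import read_state, capture, hand_in gives the robot as it stands. The module is installed in compiled form; this text tells all that it offers.
- The arm moves only by the tool send_rows, never from a script. Its argument "moves" is one flat list of numbers, 7 for each row, row after row: the turn, a rotation vector about the world's x, y, z in degrees, then the shift along the world's x, y, z in cm, then the gripper's target within -1 to 1 (fully open at 1, half-way at 0, shut at -1). In form: [rx, ry, rz, tx, ty, tz, hand, rx, ry, rz, tx, ty, tz, hand, ...]. A call has 1 to 20 rows; each row shifts and turns the commanded pose from where the row before left it; what a row does not reach is not made up. A row lasts 1/10 s, in which the tool goes at most 50 mm and 8.59 degrees, less where a joint would pass 70% of its speed; a pose out of reach is approached as far as the arm can. A call with a gripper value outside its range is refused whole. The fingers move at their own pace and stop on an object; the grip force is fixed at half the most. Time passes only in rows, so rows that do not move let the fingers close. It gives the time, the measured TCP pose, the force and the opening at its end, in the units of the state.
- read_state(): the state, without advancing time (a new reading comes with each control period).
- capture(name): name is "side" or "top"; returns a dict with "pixels" (400x640x3 uint8, red, green, blue), "vertical_fov" (degrees; the focal length in pixels is half the picture's height over the tangent of half this angle, whatever the lens; pixels are square), "cx", "cy" (the principal point, pixels), "rvec" (rotation vector, rad) and "tvec" (3), from world to camera coordinates, as OpenCV has them. Camera axes: x right, y down, z forward; pixel columns grow to the right and rows downward; lengths in m; the calibration is good to about 2 mm. A picture is of the moment at which its call begins. There is no depth.
- hand_in(): hands the job in, once; it reports no verdict.
The state is a dict: "time_s": time; "joint_positions": joint angles; "qvel": joint speeds; "tau": joint torques, N m; "position": TCP position; "tcp_rot": TCP orientation; "force": force on the tool from outside, world axes, zero at the start; "moment": the same for the moment, N m; "opening": opening from 0.0 (shut) to 1.0 (fully open).
Only numpy, scipy, OpenCV 4.12 (cv2) and the standard library are available. Lean on these libraries where they do the work, as an engineer would, in place of code of your own. Each camera call takes 0.05 s, during which the arm holds its last target.

## Working session

There is one attempt and no reset: what is moved stays moved. The work goes in short steps, Python scripts to look and compute and a tool call to move; the robot and the scene stay as the last step left them, time stands still between calls to the robot, and variables do not carry over. Pictures are saved under pics/ and viewed, and the job is handed in when it is done.

Besides the shell and the picture viewer there is one more tool, called after "Emit:" as a command line: name --argument value ..., lists and objects as JSON in quotes. send_rows: Moves the arm, as the interface text tells. Its arguments: {"type":"object","properties":{"moves":{"type":"array","items":{"type":"number"}}},"required":["moves"]}

```bash
mkdir -p pics; ls
python3 - <<'E'
from rig import *
import cv2
s=read_state(); print({k:s[k] for k in ('time_s','position','tcp_rot','force','opening')})
for n in('side','top'):
    c=capture(n); cv2.imwrite(f'pics/{n}0.png',c['pixels'][:,:,::-1]); print(n,c['vertical_fov'],c['cx'],c['cy'],c['rvec'],c['tvec'])
E
```

```text
pics
{'time_s': 0.0, 'position': array([ 0.17731763, -0.59856646,  0.22159777]), 'tcp_rot': array([[ 9.58884474e-01,  2.83796590e-01, -2.46523036e-04],
       [ 2.83796471e-01, -9.58882253e-01,  2.09458370e-03],
       [ 3.58049146e-04, -2.07842615e-03, -9.99997776e-01]]), 'force': array([-0.19001054, -0.4657583 ,  0.69936019]), 'opening': 0.9960232988754374}
side 46.48992239937956 319.58193940619674 200.1336225936727 [ 2.34349154 -0.0961566   0.06456811] [-0.53773746  0.1306574   1.04543701]
top 54.807588732167744 316.56934855740445 192.4910548601784 [ 2.12863533 -2.1539154   0.15995641] [0.05364044 0.54236521 0.82111875]
```

View pics/side0.png

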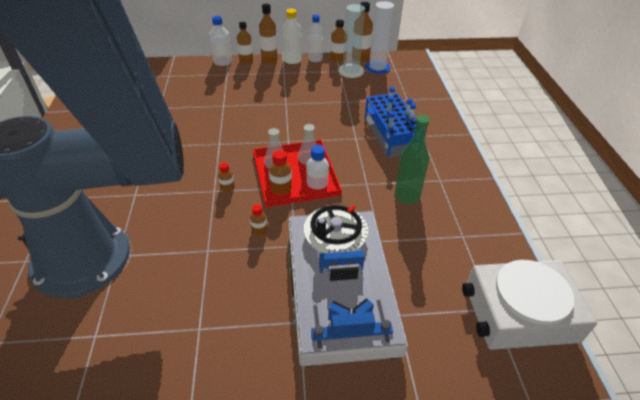

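View pics/top0.png

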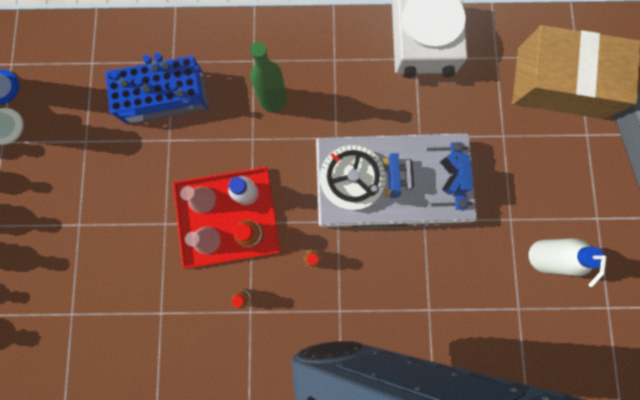

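The things that could be taken for it are the amber bottle in the tray (side 280,175; top 247,233) and two small ones outside it (side 226,178 and 258,220; top 240,299 and 312,258). I choose the largest, the one in the tray, and check it in close crops.

```bash
cat > h.py <<'E'
import numpy as np, cv2
from rig import *
def K(c):
    f=200/np.tan(np.radians(c['vertical_fov']/2)); return np.array([[f,0,c['cx']],[0,f,c['cy']],[0,0,1]])
def proj(c,P):
    return cv2.projectPoints(np.array(P,float).reshape(-1,3),np.array(c['rvec'],float),np.array(c['tvec'],float),K(c),None)[0].reshape(-1,2)
def back(c,uv,z):
    R=cv2.Rodrigues(np.array(c['rvec'],float))[0]; t=np.array(c['tvec'],float)
    C=-R.T@t; d=R.T@np.linalg.inv(K(c))@np.array([uv[0],uv[1],1.]); return C+d*(z-C[2])/d[2]
def crop(c,name,u0,v0,w,h,s,pts=None):
    im=np.ascontiguousarray(c['pixels'][v0:v0+h,u0:u0+w,::-1]); im=cv2.resize(im,None,fx=s,fy=s,interpolation=cv2.INTER_CUBIC)
    if pts is not None:
        for p in proj(c,pts): cv2.circle(im,(int((p[0]-u0+.5)*s),int((p[1]-v0+.5)*s)),2,(255,0,255),-1)
    cv2.imwrite('pics/'+name,im)
E
python3 - <<'E'
from h import *
c=capture('top'); crop(c,'t1.png',170,160,120,110,5); crop(c,'t2.png',310,125,170,110,4.7)
c=capture('side'); crop(c,'s1.png',210,120,140,130,4.5); crop(c,'s2.png',280,195,140,125,4.7)
E
```

```text
(no output)
```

View pics/t1.png

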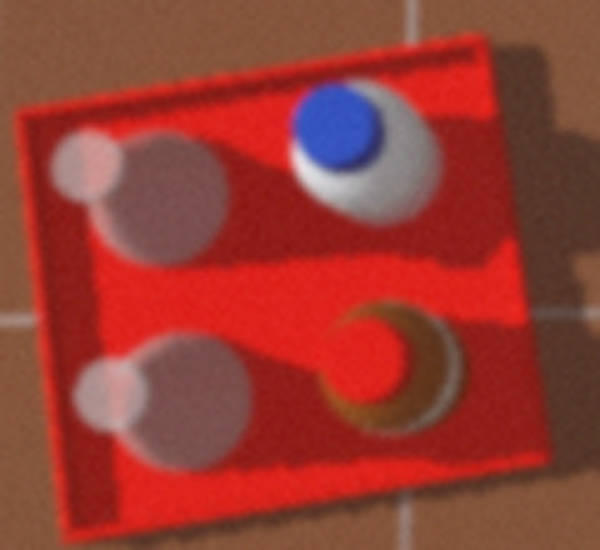

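View pics/t2.png

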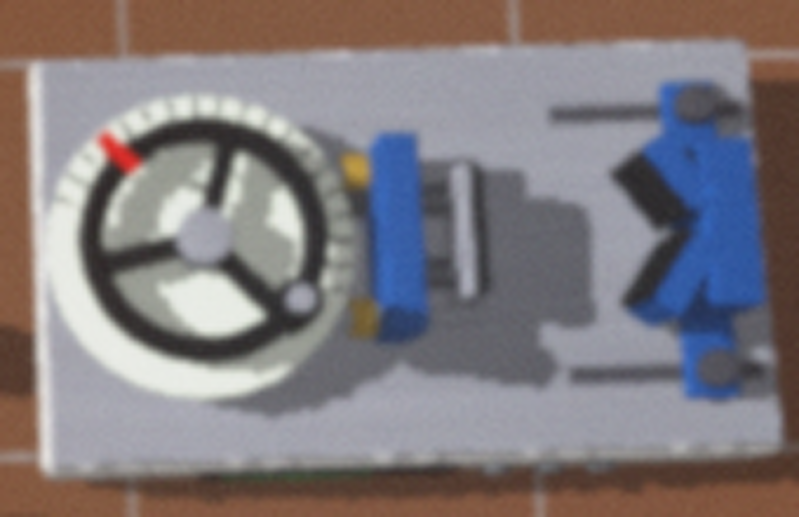

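View pics/s1.png

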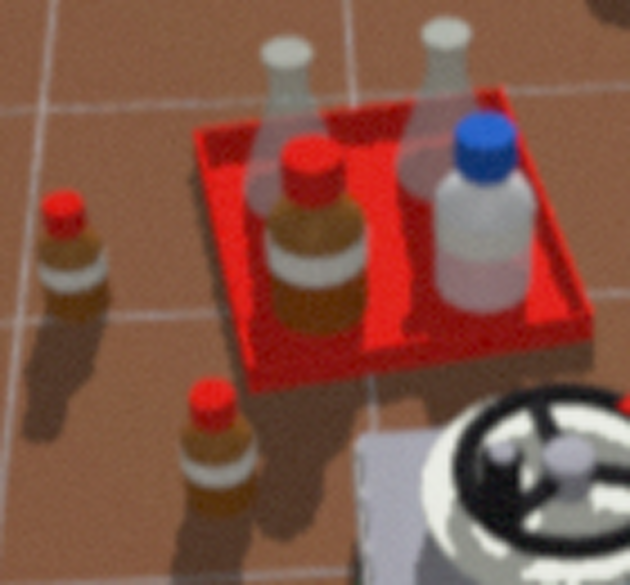

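View pics/s2.png

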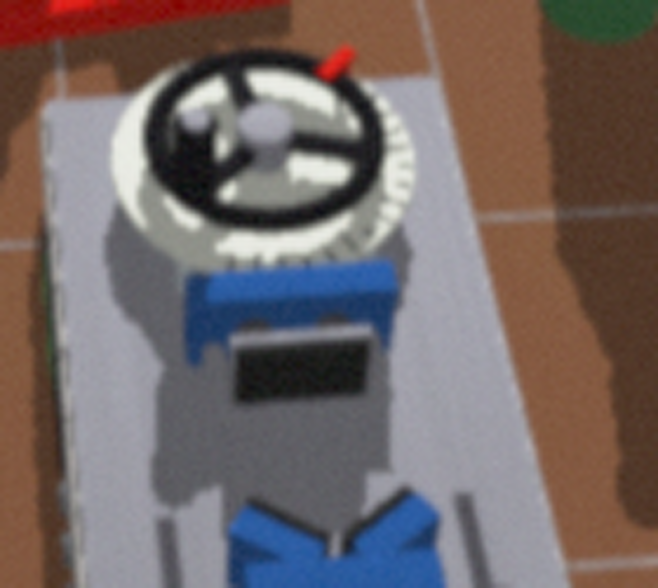

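The close crops confirm it. The tray's amber bottle (t1 cap 365,360) is about 1.5 times the size of the two outside. Next I measure the bottle and tester poses.

```bash
cat >> h.py <<'E'
def px(p,u0,v0,s): return ((p[0]+.5)/s-.5+u0,(p[1]+.5)/s-.5+v0)
def tri(ct,a,cs,b):
    Ps=[]
    for c in(ct,cs):
        R=cv2.Rodrigues(np.array(c['rvec'],float))[0]; Ps.append(K(c)@np.c_[R,np.array(c['tvec'],float)])
    X=cv2.triangulatePoints(Ps[0],Ps[1],np.array(a,float).reshape(2,1),np.array(b,float).reshape(2,1)); return (X[:3]/X[3]).ravel()
E
python3 - <<'E'
from h import *
np.set_printoptions(precision=4,suppress=True)
t=capture('top'); s=capture('side')
a=px((365,360),170,160,5); b=px((316,150),210,120,4.5)
print('cap',back(t,a,.117),back(s,b,.117),tri(t,a,s,b))
T=lambda p,z:back(t,px(p,310,125,4.7),z)
S=lambda p,z:back(s,px(p,280,195,4.7),z)
for p in [(32,62),(742,42),(780,450),(45,472)]: print('deck',T(p,.06))
print('deck side TL',S((42,103),.06),S((437,76),.06))
print('hub',T((205,235),.115),tri(t,px((205,235),310,125,4.7),s,px((266,124),280,195,4.7)))
print('handle top',T((300,297),.151),S((194,119),.151),tri(t,px((300,297),310,125,4.7),s,px((194,119),280,195,4.7)))
print('pointer',T((105,137),.101),S((349,52),.101),tri(t,px((105,137),310,125,4.7),s,px((349,52),280,195,4.7)))
for p in [(645,152),(692,218),(688,228),(640,305),(612,175),(622,297)]: print('V',T(p,.106))
print('V side apex',S((335,540),.106),S((248,500),.106),S((408,490),.106))
E
```

```text
cap [0.4538 0.1965 0.117 ] [0.4581 0.2004 0.117 ] [0.4563 0.1961 0.1202]
deck [0.6638 0.0461 0.06  ]
deck [ 0.6693 -0.2917  0.06  ]
deck [ 0.4751 -0.2954  0.06  ]
deck [0.469  0.0424 0.06  ]
deck side TL [0.471  0.0383 0.06  ] [0.6667 0.0426 0.06  ]
hub [ 0.568  -0.0287  0.115 ] [ 0.5703 -0.0292  0.109 ]
handle top [ 0.5341 -0.064   0.151 ] [ 0.5343 -0.0628  0.151 ] [ 0.5341 -0.0638  0.1521]
pointer [0.6162 0.0137 0.101 ] [0.6169 0.0219 0.101 ] [0.6148 0.0141 0.1089]
V [ 0.605  -0.2264  0.106 ]
V [ 0.5748 -0.2453  0.106 ]
V [ 0.5703 -0.2432  0.106 ]
V [ 0.5361 -0.2199  0.106 ]
V [ 0.5947 -0.2111  0.106 ]
V [ 0.5398 -0.2122  0.106 ]
V side apex [ 0.5728 -0.2454  0.106 ] [ 0.5415 -0.2249  0.106 ] [ 0.6045 -0.2253  0.106 ]
```

Emit:
send_rows --moves '[0,0,0,0,0,4.5,0.3,0,0,0,0,0,4.5,0.3,0,0,0,0,0,4.5,0.3,0,0,0,2.9,3.6,0,0.3,0,0,0,2.9,3.6,0,0.3,0,0,0,2.9,3.6,0,0.3,0,0,0,2.9,3.6,0,0.3,0,0,0,2.9,3.6,0,0.3,0,0,0,2.9,3.6,0,0.3,0,0,0,2.9,3.6,0,0.3,0,0,0,2.9,3.6,0,0.3,0,0,0,2.9,3.6,0,0.3,0,0,0,2.9,3.6,0,0.3,0,0,0,2.9,3.6,0,0.3]'

```text
time_s: 1.7
position: [0.4973, -0.2015, 0.3577]
tcp_rot: [[0.959, 0.284, 0.0], [0.284, -0.959, -0.0], [0.0, 0.0, -1.0]]
force: [1.0, -0.0, 0.6]
opening: 0.648
```

Run:
```python
from h import *
np.set_printoptions(precision=4,suppress=True)
st=read_state(); print(st['position'],st['tcp_rot'],st['joint_positions'])
s=capture('side'); crop(s,'s3.png',310,240,90,90,8)
```

```text
[ 0.4973 -0.2015  0.3577] [[ 0.9589  0.2838  0.0003]
 [ 0.2838 -0.9589 -0.0003]
 [ 0.0002  0.0003 -1.    ]] [-33.9989  15.5406  84.0158  -0.0045  80.422   39.5162]
```

View pics/s3.png

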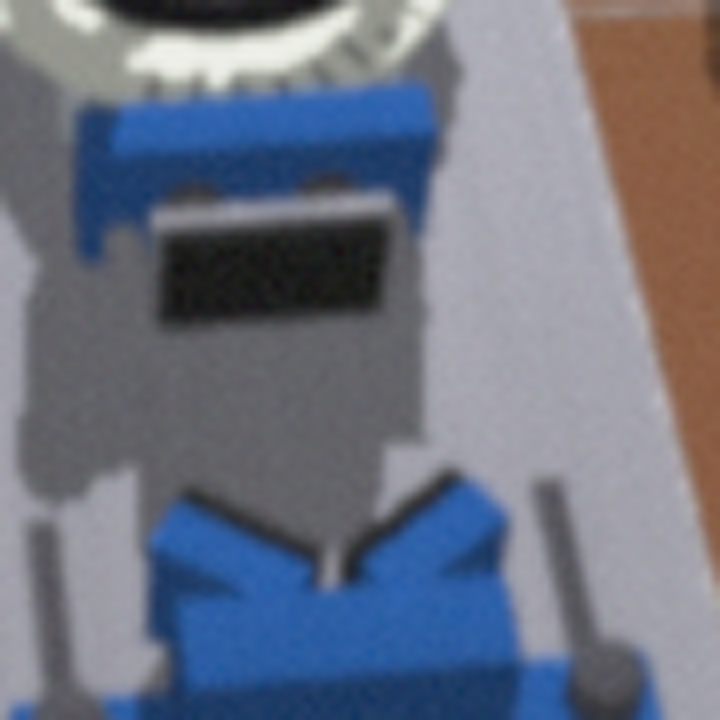

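Run:
```python
from h import *
np.set_printoptions(precision=4,suppress=True)
s=capture('side')
S=lambda p,z:back(s,px(p,310,240,8),z)[:2]
L=[S((190,487),.106),S((318,553),.106)]; R=[S((455,468),.106),S((350,549),.106)]
print(L,R)
def ln(a,b):
    d=(b-a)/np.linalg.norm(b-a); n=np.array([-d[1],d[0]]); n*=np.sign(n[1]); return n,n@a+.028
(n1,c1),(n2,c2)=ln(*L),ln(*R)
print(n1,n2,'seat',np.linalg.solve(np.array([n1,n2]),[c1,c2]))
print('pad',S((160,235),.106),S((390,218),.106))
```

```text
[array([ 0.5433, -0.2239]), array([ 0.5702, -0.2435])] [array([ 0.6048, -0.2235]), array([ 0.5776, -0.2431])]
[0.5891 0.808 ] [-0.5829  0.8126] seat [ 0.5737 -0.2114]
pad [ 0.544 -0.152] [ 0.6005 -0.1511]
```

Emit:
send_rows --moves '[0,0,0,-0.5,4.4,0,0.3,0,0,0,-0.5,4.4,0,0.3,0,0,0,-0.5,4.4,0,0.3,0,0,0,-0.5,4.4,0,0.3,0,0,0,-0.5,4.4,0,0.3,0,0,0,-0.4,4.4,0,0.3,0,0,0,-0.4,4.4,0,0.3,0,0,0,-0.4,4.4,0,0.3,0,0,0,-0.4,4.4,0,0.3,0,0,0,0,0,-4.5,0.3,0,0,0,0,0,-4.5,0.3,0,0,0,0,0,-4.5,0.3]'

```text
time_s: 3.0
position: [0.4556, 0.1927, 0.2217]
tcp_rot: [[0.959, 0.285, 0.002], [0.285, -0.959, -0.0], [0.002, 0.001, -1.0]]
force: [0.5, 0.4, 0.5]
opening: 0.648
```

Emit:
send_rows --moves '[0,0,0,0,0.4,-3,0.3,0,0,0,0,0,-3,0.3,0,0,0,0,0,-2.5,0.3,0,0,0,0,0,0,0.3]'

```text
time_s: 3.4
position: [0.4531, 0.1956, 0.1348]
tcp_rot: [[0.959, 0.283, -0.008], [0.283, -0.959, -0.002], [-0.008, -0.001, -1.0]]
force: [-0.2, 0.4, 0.4]
opening: 0.649
```

Run:
```python
from h import *
s=capture('side'); crop(s,'s4.png',220,80,130,130,5);t=capture('top'); crop(t,'t4.png',170,150,130,130,5)
```

```text
(no output)
```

View pics/s4.png

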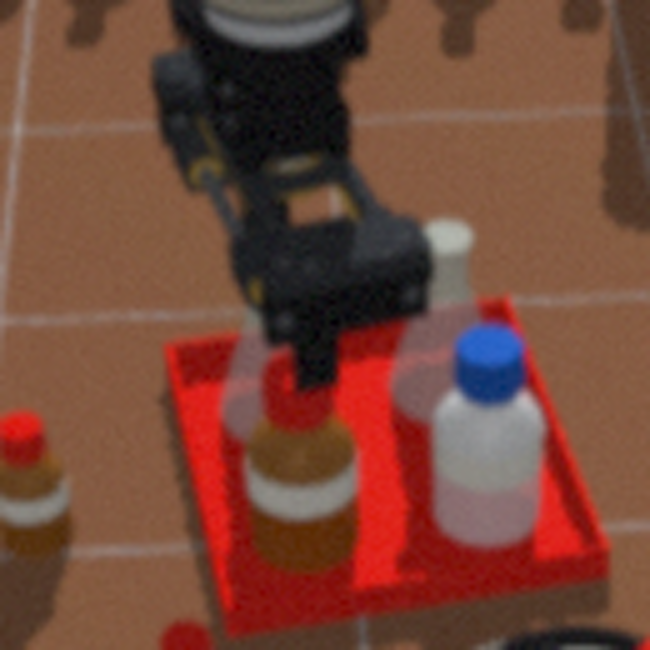

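View pics/t4.png

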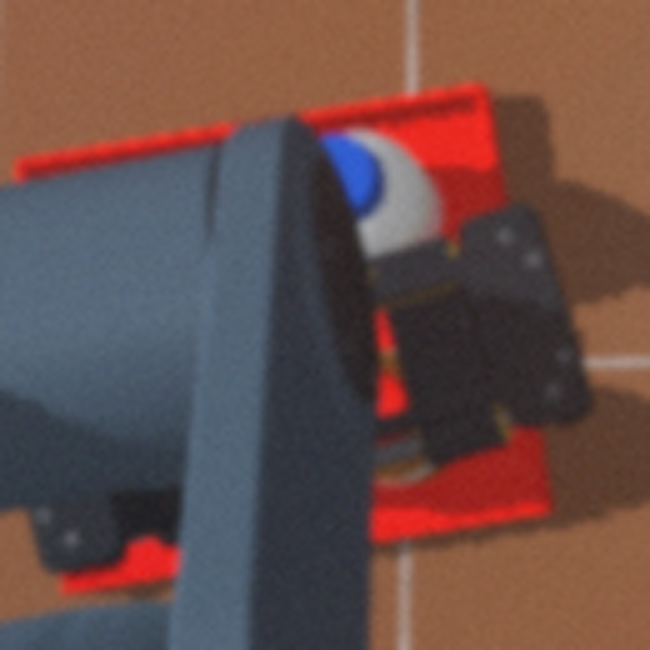

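Emit:
send_rows --moves '[0,0,0,0.2,0.2,-1.5,0.3,0,0,0,0,0,-1.5,0.3,0,0,0,0,0,-1.1,0.3,0,0,0,0,0,0,0.3,0,0,0,0,0,0,-1,0,0,0,0,0,0,-1,0,0,0,0,0,0,-1,0,0,0,0,0,0,-1,0,0,0,0,0,0,-1,0,0,0,0,0,0,-1]'

```text
time_s: 4.5
position: [0.4578, 0.1989, 0.097]
tcp_rot: [[0.959, 0.284, 0.001], [0.284, -0.959, 0.0], [0.001, -0.0, -1.0]]
force: [0.1, -0.0, 5.1]
opening: 0.382
```

Emit:
send_rows --moves '[0,0,0,0,0,1,-1,0,0,0,0,0,2,-1,0,0,0,0,0,3,-1,0,0,0,0,0,4,-1,0,0,0,0,0,4,-1,0,0,0,0,0,3,-1,0,0,0,0,0,0,-1,0,0,0,0,0,0,-1]'

```text
time_s: 5.3
position: [0.4569, 0.1986, 0.2668]
tcp_rot: [[0.959, 0.284, 0.0], [0.284, -0.959, -0.0], [0.0, 0.0, -1.0]]
force: [-0.9, -0.1, -1.9]
opening: 0.38
```

Run:
```python
from h import *
s=capture('side'); crop(s,'s5.png',200,30,150,170,3.5)
st=read_state();print(st['position'],st['force'])
```

```text
[0.45615822 0.19846063 0.26569475] [-0.62799542  0.6732786  -2.19443472]
```

View pics/s5.png

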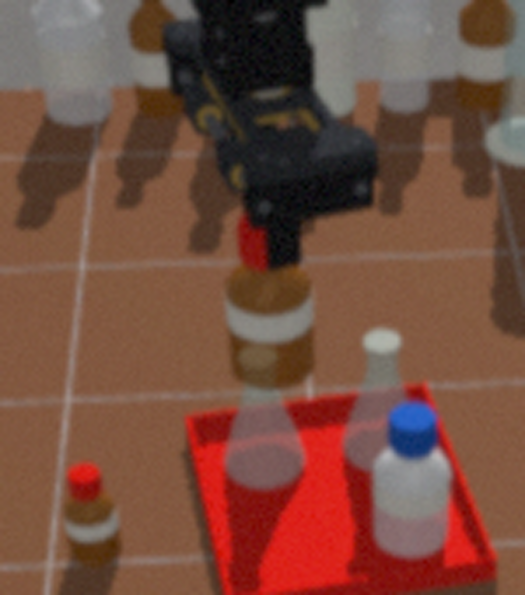

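Emit:
send_rows --moves '[0,0,0,0.7,-2,0,-1,0,0,0,1.3,-4,0,-1,0,0,0,1.3,-4.5,0,-1,0,0,0,1.3,-4.5,0,-1,0,0,0,1.3,-4.5,0,-1,0,0,0,1.3,-4.5,0,-1,0,0,0,1.3,-4.5,0,-1,0,0,0,1.3,-4,0,-1,0,0,0,1.2,-3.5,0,-1,0,0,0,0.6,-2,0,-1,0,0,0,0.4,-0.8,0,-1,0,0,0,0,0,-3,-1,0,0,0,0,0,-2,-1,0,0,0,0,0,-1,-1,0,0,0,0,0,0,-1,0,0,0,0,0,0,-1]'

```text
time_s: 6.95
position: [0.5778, -0.1885, 0.207]
tcp_rot: [[0.959, 0.285, 0.0], [0.285, -0.959, 0.0], [0.0, 0.0, -1.0]]
force: [-0.7, 0.1, -1.8]
opening: 0.382
```

Run:
```python
from h import *
st=read_state();print(st['position'],st['force'])
s=capture('side'); crop(s,'s6.png',280,150,150,170,3.5)
t=capture('top'); crop(t,'t6.png',310,100,200,140,4)
```

```text
[ 0.57776295 -0.1885155   0.20702294] [-0.72073032  0.11080621 -1.80882584]
```

View pics/s6.png

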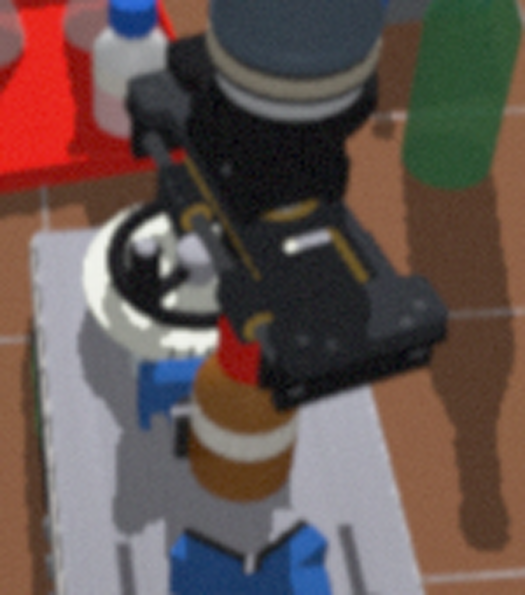

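View pics/t6.png

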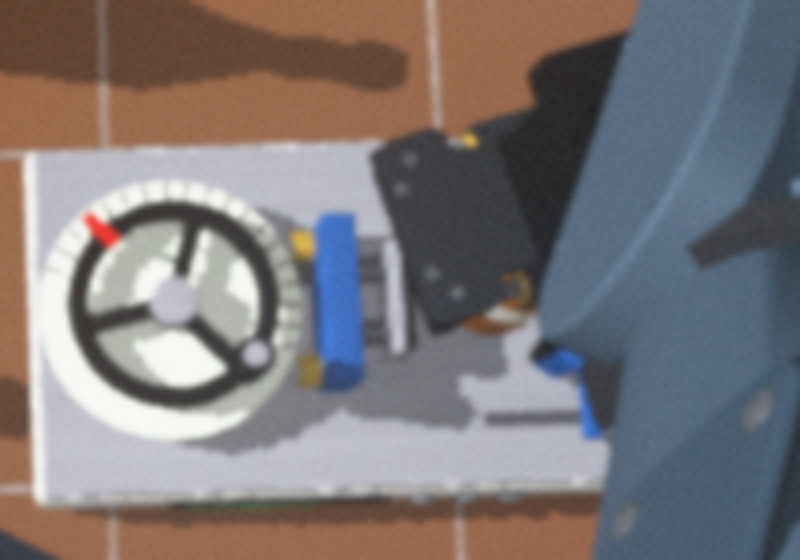

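```bash
cat >> h.py <<'E'
def outline(x,y,z0,n=24):
    a=np.linspace(0,2*np.pi,n); P=[]
    for r,z in((.028,0),(.028,.064),(.017,.112),(.017,.088)): P+= [(x+r*np.cos(t),y+r*np.sin(t),z0+z) for t in a]
    return P
E
python3 - <<'E'
from h import *
s=capture('side')
tc=np.array([.5778,-.1885])
for i,d in enumerate((0,-.004,-.008)):
    x,y=tc+d*np.array([.959,.284]); crop(s,f'o{i}.png',320,210,70,95,5,outline(x,y,.115))
cv2.imwrite('pics/o.png',np.hstack([cv2.imread(f'pics/o{i}.png') for i in range(3)])[:,:800*2])
im=cv2.imread('pics/o.png'); print(im.shape); cv2.imwrite('pics/o.png',cv2.resize(im,(798,int(im.shape[0]*798/im.shape[1]))))
E
```

```text
(475, 1050, 3)
```

View pics/o.png

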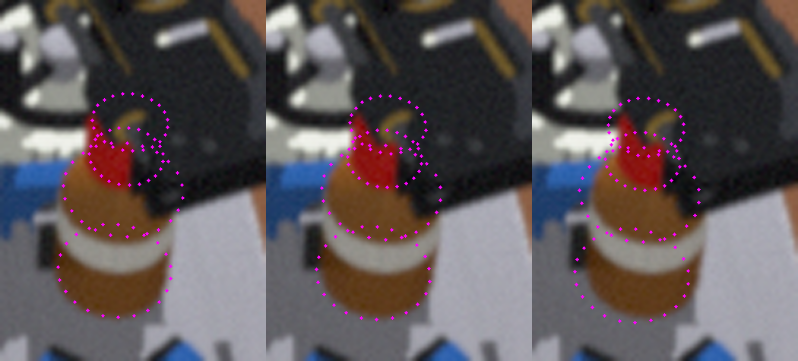

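Emit:
send_rows --moves '[0,0,0,-0.3,-1,0,-1,0,0,0,0,0,-2,-1,0,0,0,0,0,-2,-1,0,0,0,0,0,-0.8,-1,0,0,0,0,0,0,-1,0,0,0,0,0,0,-1]'

```text
time_s: 7.7
position: [0.5749, -0.1999, 0.1592]
tcp_rot: [[0.959, 0.284, 0.001], [0.284, -0.959, -0.001], [0.001, 0.001, -1.0]]
force: [0.7, -0.2, -0.7]
opening: 0.379
```

Run:
```python
from h import *
s=capture('side'); p=read_state(); x,y,z=p['position'];print(p['position'],p['force'])
crop(s,'s7.png',310,210,100,110,6,outline(x-.001,y,z-.092))
```

```text
[ 0.57516112 -0.199903    0.15957986] [ 0.57004881 -0.05672357 -1.53995131]
```

View pics/s7.png

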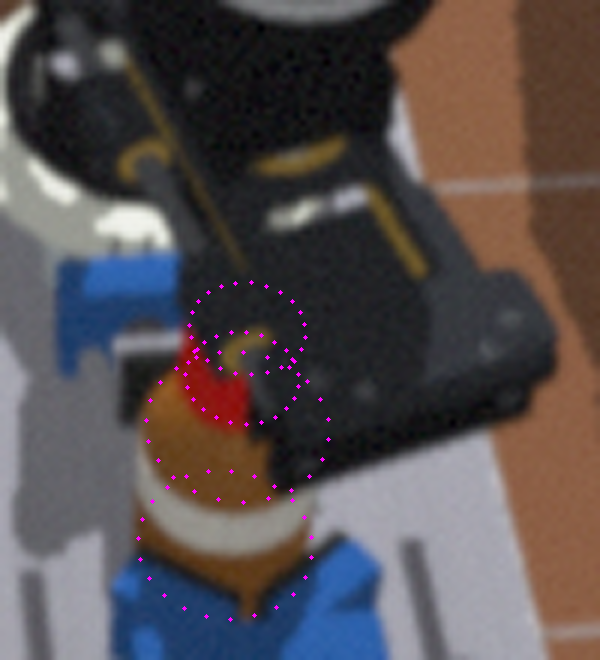

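Emit:
send_rows --moves '[0,0,0,0.1,0,-0.3,-1,0,0,0,0,0,-0.2,-1,0,0,0,0,0,-0.1,-1,0,0,0,0,0,0,-1]'

```text
time_s: 8.15
position: [0.5753, -0.1991, 0.1524]
tcp_rot: [[0.959, 0.284, -0.0], [0.284, -0.959, 0.0], [-0.0, -0.0, -1.0]]
force: [0.6, 0.2, -1.2]
opening: 0.382
```

Emit:
send_rows --moves '[0,0,0,0,0,-0.1,-1,0,0,0,0,0,0,-1]'

```text
time_s: 8.35
position: [0.5756, -0.1992, 0.1521]
tcp_rot: [[0.959, 0.284, 0.0], [0.284, -0.959, -0.0], [0.0, 0.0, -1.0]]
force: [-0.4, 0.5, 2.9]
opening: 0.387
```

Emit:
send_rows --moves '[0,0,0,0,0,-0.1,-1,0,0,0,0,0,0,-1]'

```text
time_s: 8.55
position: [0.5757, -0.1993, 0.1521]
tcp_rot: [[0.959, 0.284, 0.001], [0.284, -0.959, -0.0], [0.001, 0.001, -1.0]]
force: [-0.7, 0.9, 8.4]
opening: 0.382
```

Emit:
send_rows --moves '[0,0,0,0,0,0,-1,0,0,0,0,0,0.15,-1,0,0,0,0,-0.3,0,-1,0,0,0,0,-0.3,0,-1,0,0,0,0,-0.2,0,-1,0,0,0,0,0,0,-1]'

```text
time_s: 9.15
position: [0.5755, -0.2068, 0.1522]
tcp_rot: [[0.959, 0.283, 0.0], [0.283, -0.959, 0.002], [0.0, -0.001, -1.0]]
force: [-0.7, 3.9, 4.5]
opening: 0.386
```

Emit:
send_rows --moves '[0,0,0,0,-0.1,0,-1,0,0,0,0,0,0,-1]'

```text
time_s: 9.35
position: [0.5754, -0.207, 0.1522]
tcp_rot: [[0.959, 0.283, -0.0], [0.283, -0.959, 0.003], [0.001, -0.002, -1.0]]
force: [-0.5, 5.8, 5.0]
opening: 0.384
```

Emit:
send_rows --moves '[0,0,0,0,-0.1,0,-1,0,0,0,0,0,0,-1]'

```text
time_s: 9.55
position: [0.5754, -0.2071, 0.1522]
tcp_rot: [[0.959, 0.283, -0.0], [0.283, -0.959, 0.004], [0.001, -0.004, -1.0]]
force: [-0.0, 8.0, 6.4]
opening: 0.382
```

Run:
```python
from h import *
s=capture('side'); p=read_state(); x,y,z=p['position']
crop(s,'s8.png',310,220,100,100,6)
crop(s,'s8b.png',310,220,100,100,6,outline(x-.002,y,.06))
```

```text
(no output)
```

View pics/s8.png

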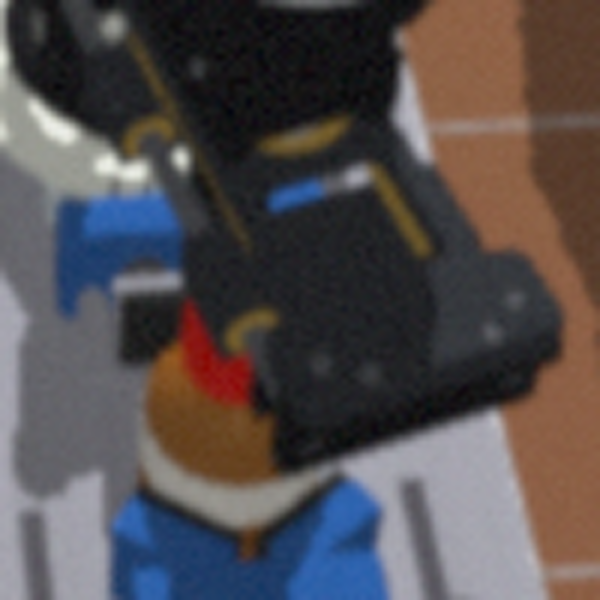

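View pics/s8b.png

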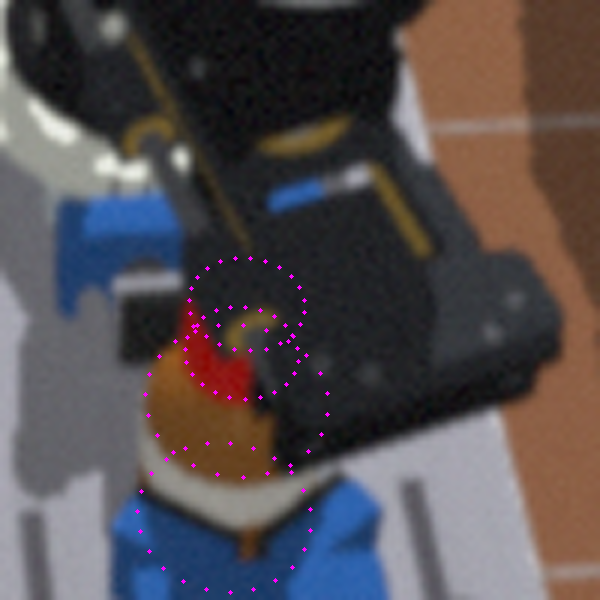

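Emit:
send_rows --moves '[0,0,0,0,0.15,0.1,-1,0,0,0,0,0.1,0.1,-1,0,0,0,0,0,0,-1,0,0,0,0,0,0,-1]'

```text
time_s: 10.0
position: [0.5753, -0.207, 0.1536]
tcp_rot: [[0.959, 0.284, -0.0], [0.284, -0.959, -0.0], [-0.0, -0.0, -1.0]]
force: [0.4, 1.2, -3.2]
opening: 0.38
```

Emit:
send_rows --moves '[0,0,0,0,-0.05,-0.1,-1,0,0,0,0,0,0,-1]'

```text
time_s: 10.2
position: [0.5756, -0.2073, 0.153]
tcp_rot: [[0.959, 0.284, 0.0], [0.284, -0.959, 0.0], [0.0, -0.0, -1.0]]
force: [1.1, 2.5, -0.9]
opening: 0.383
```

Emit:
send_rows --moves '[0,0,0,0,0,-0.1,-1,0,0,0,0,0,0,-1]'

```text
time_s: 10.4
position: [0.5757, -0.2073, 0.1523]
tcp_rot: [[0.959, 0.284, 0.001], [0.284, -0.959, -0.0], [0.001, 0.0, -1.0]]
force: [1.2, 1.5, 0.5]
opening: 0.381
```

Resting on the deck with small loads, so I release and rise.

Emit:
send_rows --moves '[0,0,0,0,0,0,-0.1,0,0,0,0,0,0,0,0,0,0,0,0,0,0.2,0,0,0,0,0,0,0.3,0,0,0,0,0,0,0.3,0,0,0,0,0,1,0.3,0,0,0,0,0,2,0.3,0,0,0,0,0,3,0.3,0,0,0,0,0,3,0.3,0,0,0,-1,4,0,0.3,0,0,0,-1,4,0,0.3,0,0,0,-1,4,0,0.3,0,0,0,-1,2.3,0,0.3,0,0,0,0,0,0,0.3]'

```text
time_s: 11.8
position: [0.5335, -0.061, 0.2428]
tcp_rot: [[0.958, 0.288, -0.001], [0.288, -0.958, 0.001], [-0.001, -0.001, -1.0]]
force: [0.6, 0.2, 0.6]
opening: 0.645
```

Run:
```python
from h import *
p=read_state();print(p['position'],p['force'])
s=capture('side'); crop(s,'s9.png',270,180,160,150,5,outline(.5737,-.2085,.06))
t=capture('top'); crop(t,'t9.png',310,110,180,130,4.4)
```

```text
[ 0.53352032 -0.06101223  0.24281982] [0.64195048 0.17136787 0.56843458]
```

View pics/s9.png

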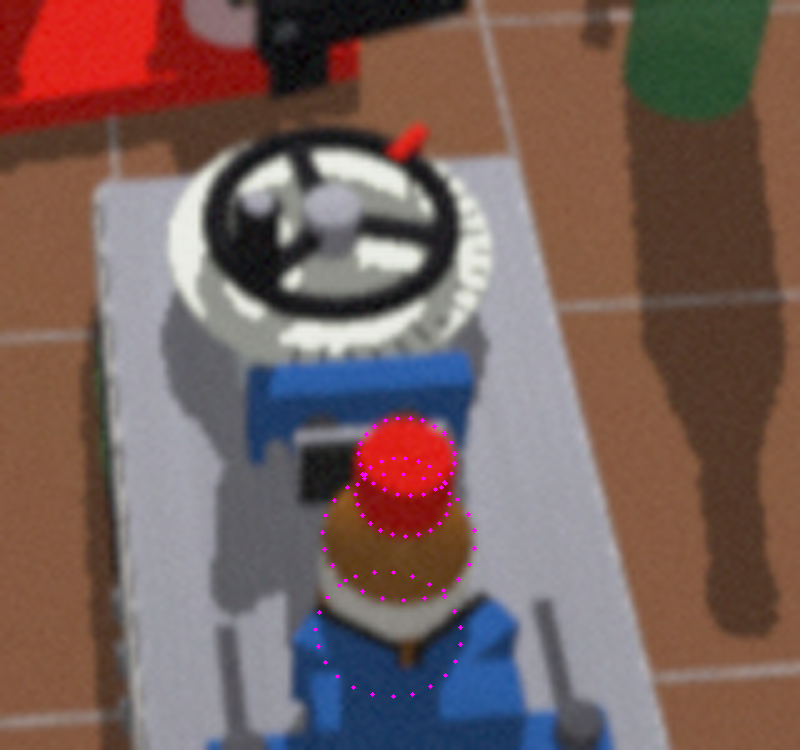

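View pics/t9.png

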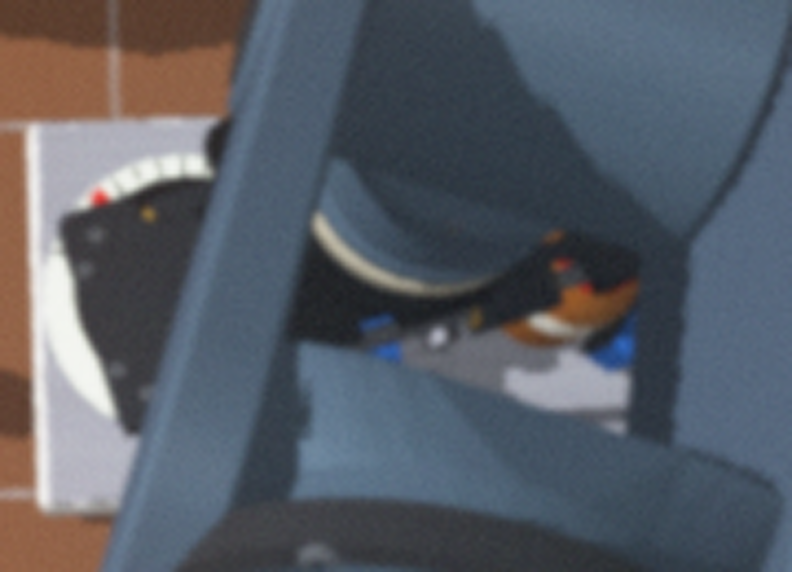

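The side view shows the bottle standing upright in the V: cap centre at crop (404,457), and the model outline at (0.574,-0.2085) matches. Next I descend on the handle.

Emit:
send_rows --moves '[0,0,0,0.1,-0.25,-2,0,0,0,0,0,0,-4,0,0,0,0,0,0,-2.5,0,0,0,0,0,0,0,0,0,0,0,0,0,0,0]'

```text
time_s: 12.4
position: [0.5373, -0.068, 0.1573]
tcp_rot: [[0.959, 0.283, 0.0], [0.283, -0.959, -0.0], [0.0, 0.0, -1.0]]
force: [0.2, 0.3, 0.8]
opening: 0.503
```

Run:
```python
from h import *
p=read_state();print(p['position'],p['force'])
s=capture('side'); crop(s,'s10.png',280,160,110,110,6)
```

```text
[ 0.53731148 -0.06802928  0.15725704] [0.17121413 0.2961918  0.77977096]
```

View pics/s10.png

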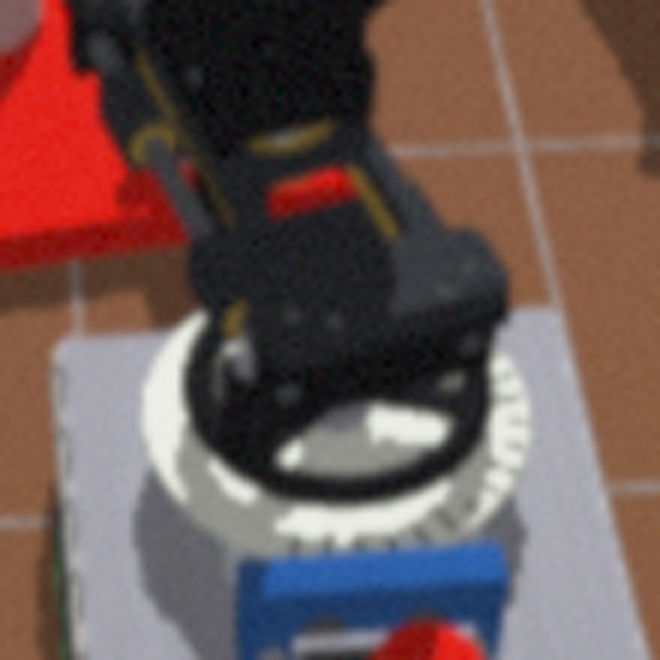

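Emit:
send_rows --moves '[0,0,0,-0.3,0.45,0,0,0,0,0,0,0,0,0,0,0,0,0,0,-1.5,0,0,0,0,0,0,-1.5,0,0,0,0,0,0,-0.7,0,0,0,0,0,0,0,0]'

```text
time_s: 13.05
position: [0.533, -0.062, 0.1198]
tcp_rot: [[0.959, 0.284, -0.001], [0.284, -0.959, 0.0], [-0.001, -0.001, -1.0]]
force: [-0.0, 0.2, -0.5]
opening: 0.497
```

Emit:
send_rows --moves '[0,0,0,0,0,0,-1,0,0,0,0,0,0,-1,0,0,0,0,0,0,-1,0,0,0,0,0,0,-1,0,0,0,0,0,0,-1]'

```text
time_s: 13.55
position: [0.5344, -0.0634, 0.1206]
tcp_rot: [[0.959, 0.284, 0.002], [0.284, -0.959, -0.002], [0.002, 0.003, -1.0]]
force: [0.5, -3.3, 2.4]
opening: 0.22
```

Run:
```python
from h import *
p=read_state();print(p['position'],p['force'],p['opening'])
s=capture('side'); crop(s,'s11.png',280,160,110,110,6)
t=capture('top'); crop(t,'t11.png',310,110,120,110,6)
```

```text
[ 0.53442349 -0.06341016  0.12061839] [ 0.4887851  -3.28440907  2.40768622] 0.21962005077855318
```

View pics/s11.png

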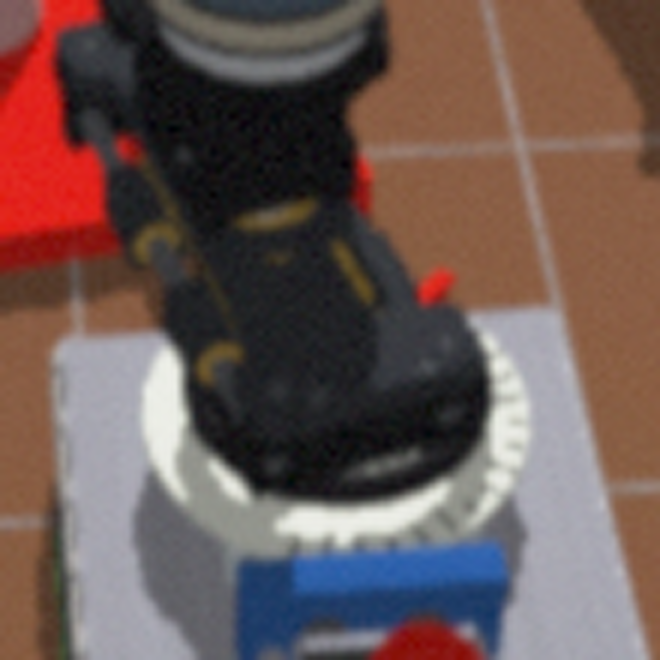

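View pics/t11.png

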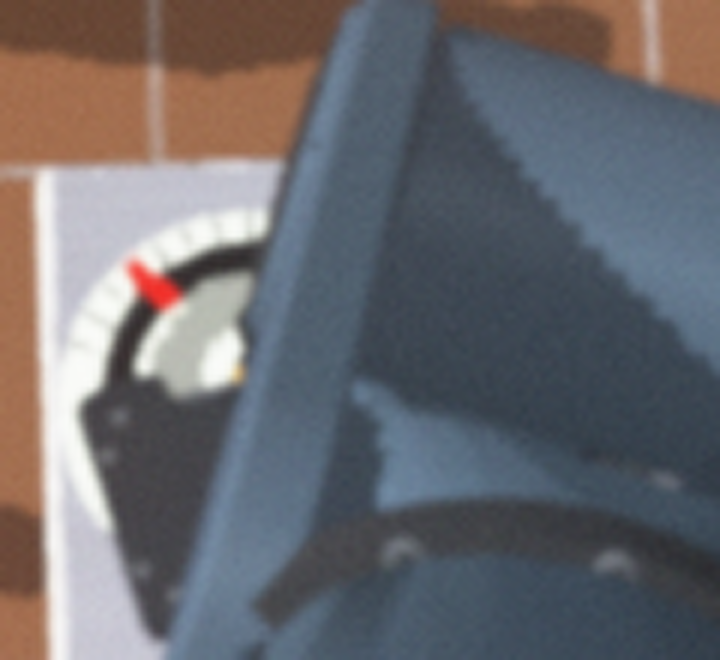

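Run:
```python
import numpy as np
a=np.arange(224,99,-4.); p=5*np.c_[np.cos(np.radians(a)),np.sin(np.radians(a))]
for k,d in enumerate(np.diff(p,axis=0)): print(a[k],a[k+1],d.round(2),end=' | ')
```

```text
224.0 220.0 [-0.23  0.26] | 220.0 216.0 [-0.21  0.28] | 216.0 212.0 [-0.2   0.29] | 212.0 208.0 [-0.17  0.3 ] | 208.0 204.0 [-0.15  0.31] | 204.0 200.0 [-0.13  0.32] | 200.0 196.0 [-0.11  0.33] | 196.0 192.0 [-0.08  0.34] | 192.0 188.0 [-0.06  0.34] | 188.0 184.0 [-0.04  0.35] | 184.0 180.0 [-0.01  0.35] | 180.0 176.0 [0.01 0.35] | 176.0 172.0 [0.04 0.35] | 172.0 168.0 [0.06 0.34] | 168.0 164.0 [0.08 0.34] | 164.0 160.0 [0.11 0.33] | 160.0 156.0 [0.13 0.32] | 156.0 152.0 [0.15 0.31] | 152.0 148.0 [0.17 0.3 ] | 148.0 144.0 [0.2  0.29] | 144.0 140.0 [0.21 0.28] | 140.0 136.0 [0.23 0.26] | 136.0 132.0 [0.25 0.24] | 132.0 128.0 [0.27 0.22] | 128.0 124.0 [0.28 0.21] | 124.0 120.0 [0.3  0.18] | 120.0 116.0 [0.31 0.16] | 116.0 112.0 [0.32 0.14] | 112.0 108.0 [0.33 0.12] | 108.0 104.0 [0.34 0.1 ] | 104.0 100.0 [0.34 0.07] |
```

Emit:
send_rows --moves '[0,0,0,-0.23,0.26,0,-1,0,0,0,-0.21,0.28,0,-1,0,0,0,-0.2,0.29,0,-1,0,0,0,0,0,0,-1]'

```text
time_s: 14.05
position: [0.5282, -0.0554, 0.1206]
tcp_rot: [[0.959, 0.285, 0.003], [0.285, -0.959, -0.003], [0.002, 0.003, -1.0]]
force: [1.1, -5.9, 1.3]
opening: 0.221
```

Emit:
send_rows --moves '[0,0,0,-0.17,0.3,0,-1,0,0,0,-0.15,0.31,0,-1,0,0,0,-0.13,0.32,0,-1,0,0,0,0,0,0,-1]'

```text
time_s: 14.45
position: [0.5234, -0.0459, 0.1206]
tcp_rot: [[0.959, 0.284, 0.002], [0.284, -0.959, -0.002], [0.001, 0.003, -1.0]]
force: [0.4, -5.8, 2.2]
opening: 0.22
```

Emit:
send_rows --moves '[0,0,0,-0.11,0.33,0,-1,0,0,0,-0.08,0.34,0,-1,0,0,0,0,0,0,-1]'

```text
time_s: 14.75
position: [0.5214, -0.039, 0.1206]
tcp_rot: [[0.959, 0.285, 0.002], [0.285, -0.959, -0.002], [0.001, 0.003, -1.0]]
force: [0.6, -4.9, 1.8]
opening: 0.219
```

Emit:
send_rows --moves '[0,0,0,-0.06,0.34,0,-1,0,0,0,-0.04,0.35,0,-1,0,0,0,0,0,0,-1]'

```text
time_s: 15.05
position: [0.5204, -0.0321, 0.1206]
tcp_rot: [[0.959, 0.285, 0.002], [0.285, -0.959, -0.002], [0.001, 0.003, -1.0]]
force: [-0.0, -6.1, 2.8]
opening: 0.222
```

Run:
```python
from h import *
from scipy.optimize import least_squares
q=np.array([(.5344,-.0634),(.5282,-.0554),(.5234,-.0459),(.5214,-.0390)])
p=read_state();print(p['position'],p['force'])
q=np.vstack([q,p['position'][:2]])
r=least_squares(lambda c:np.linalg.norm(q-c,axis=1)-.05,[.57,-.03]); print(r.x,r.fun)
d=q-r.x; print(np.degrees(np.arctan2(d[:,1],d[:,0]))%360)
s=capture('side'); crop(s,'s12.png',280,190,130,130,6)
t=capture('top'); crop(t,'t12.png',310,110,120,110,6)
```

```text
[ 0.52038246 -0.03209658  0.12060223] [-0.02544844 -6.11578046  2.81986163]
[ 0.57027885 -0.02850827] [ 4.72239533e-05 -6.20922366e-05  9.86696688e-07 -7.81894360e-06
  2.52502939e-05]
[224.20088376 212.58181454 200.35450895 192.11458447 184.11336161]
```

View pics/s12.png

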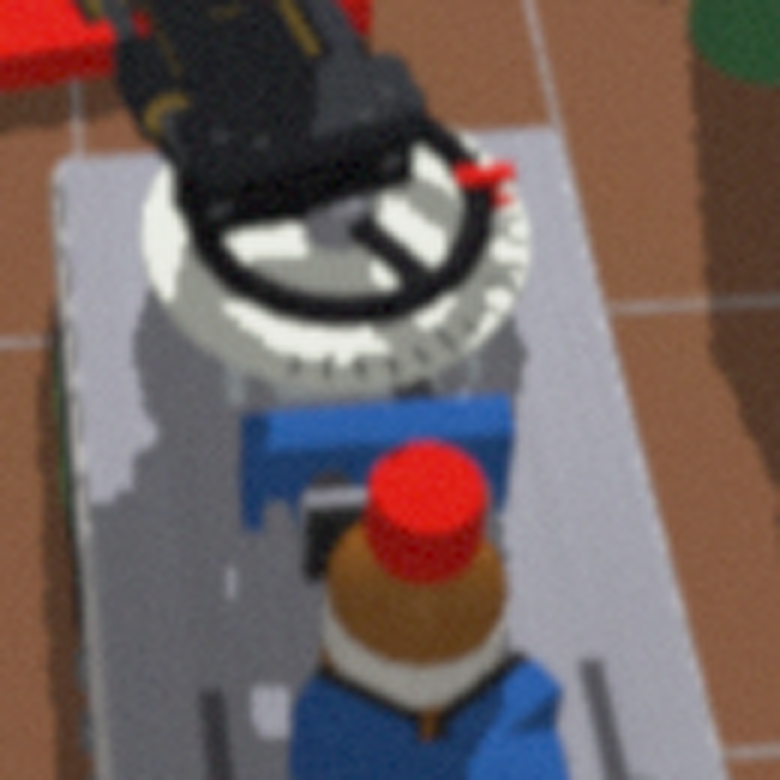

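View pics/t12.png

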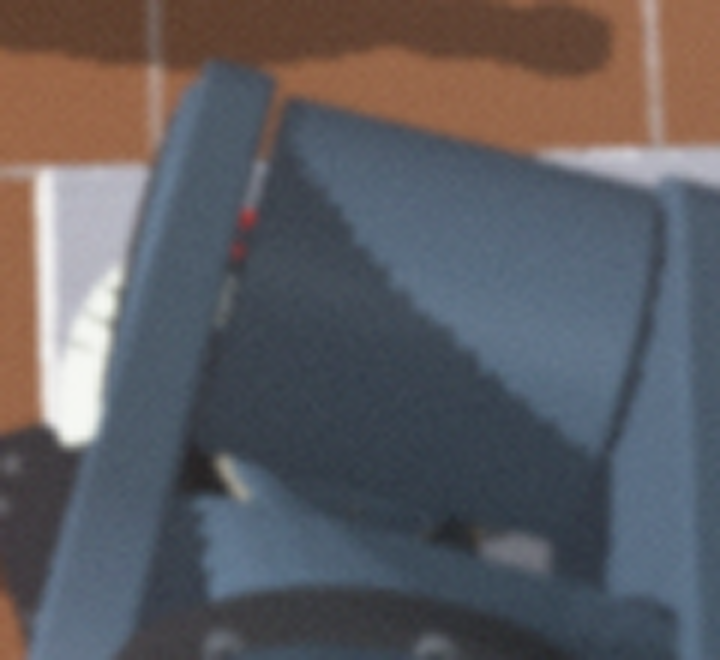

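Run:
```python
from h import *
s=capture('side'); print(back(s,px((307,505),280,190,6),.106),back(s,px((308,485),280,190,6),.106),back(s,px((155,207),310,240,8),.106), back(s,px((160,235),310,240,8),.106))
```

```text
[ 0.54504371 -0.16361764  0.106     ] [ 0.54621187 -0.15573127  0.106     ] [ 0.54363615 -0.14343187  0.106     ] [ 0.5439664  -0.15198843  0.106     ]
```

Emit:
send_rows --moves '[0,0,0,-0.01,0.35,0,-1,0,0,0,0.01,0.35,0,-1,0,0,0,0.04,0.35,0,-1,0,0,0,0,0,0,-1]'

```text
time_s: 15.6
position: [0.5207, -0.0215, 0.1206]
tcp_rot: [[0.959, 0.285, 0.002], [0.285, -0.959, -0.002], [0.001, 0.002, -1.0]]
force: [0.7, -5.1, 2.2]
opening: 0.222
```

Emit:
send_rows --moves '[0,0,0,0.06,0.34,0,-1,0,0,0,0.08,0.34,0,-1,0,0,0,0,0,0,-1]'

```text
time_s: 15.9
position: [0.5222, -0.0148, 0.1206]
tcp_rot: [[0.959, 0.285, 0.002], [0.285, -0.959, -0.002], [0.001, 0.002, -1.0]]
force: [-0.4, -5.9, 3.2]
opening: 0.224
```

Emit:
send_rows --moves '[0,0,0,0.11,0.33,0,-1,0,0,0,0.13,0.32,0,-1,0,0,0,0,0,0,-1]'

```text
time_s: 16.2
position: [0.5245, -0.0083, 0.1206]
tcp_rot: [[0.959, 0.285, 0.001], [0.285, -0.959, -0.002], [0.001, 0.002, -1.0]]
force: [0.5, -5.5, 2.9]
opening: 0.22
```

Emit:
send_rows --moves '[0,0,0,0.15,0.31,0,-1,0,0,0,0,0,0,-1]'

```text
time_s: 16.4
position: [0.526, -0.0054, 0.1206]
tcp_rot: [[0.959, 0.285, 0.001], [0.285, -0.959, -0.002], [0.001, 0.003, -1.0]]
force: [-0.5, -6.2, 3.0]
opening: 0.22
```

Emit:
send_rows --moves '[0,0,0,0.17,0.3,0,-1,0,0,0,0,0,0,-1]'

```text
time_s: 16.6
position: [0.5272, -0.0029, 0.1205]
tcp_rot: [[0.958, 0.285, 0.0], [0.285, -0.958, -0.003], [-0.001, 0.003, -1.0]]
force: [-0.8, -8.2, 3.9]
opening: 0.219
```

Run:
```python
from h import *
p=read_state();print(p['position'],p['force'])
s=capture('side'); crop(s,'s13.png',310,225,90,90,8)
crop(s,'s13b.png',310,190,90,70,8)
p=read_state();print(p['position'],p['force'])
```

```text
[ 0.52724323 -0.00292     0.120535  ] [-0.79153085 -8.21959298  3.91332887]
[ 0.52729307 -0.00291936  0.12057565] [-1.46732748 -8.89400157  3.32743349]
```

View pics/s13.png

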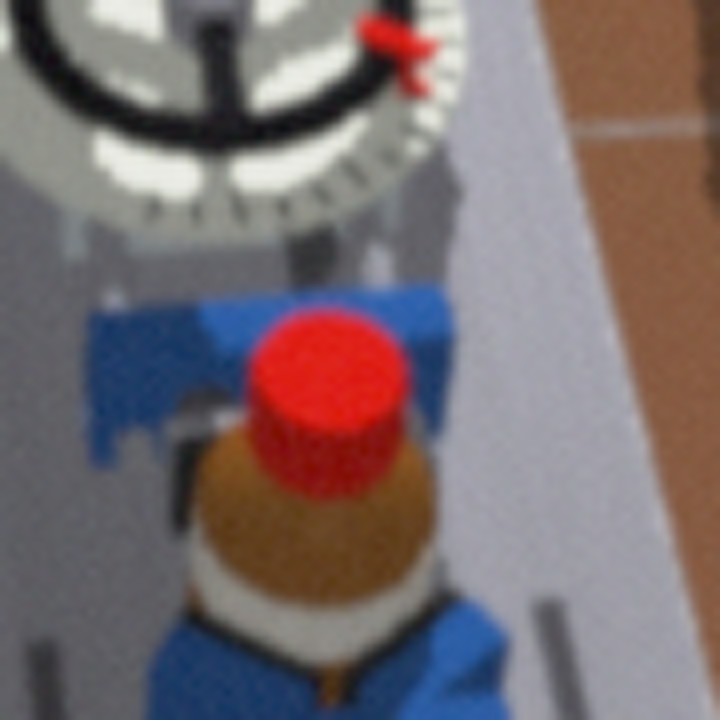

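View pics/s13b.png

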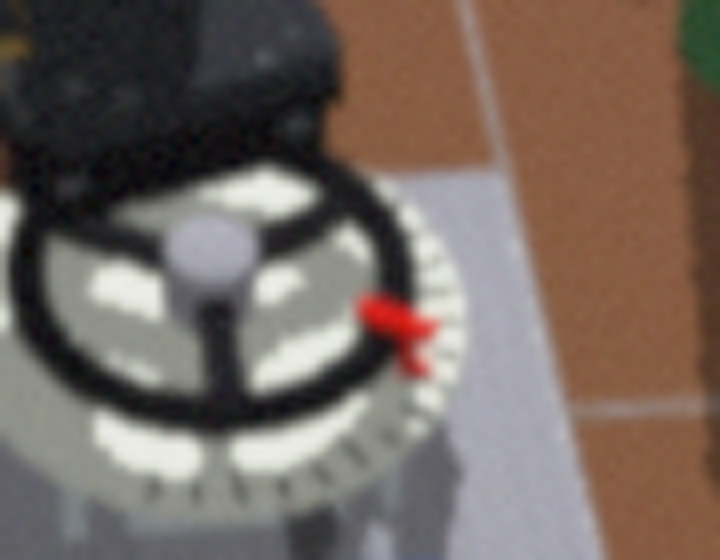

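Emit:
send_rows --moves '[0,0,0,0.07,0.11,0,-1,0,0,0,0,0,0,-1]'

```text
time_s: 16.85
position: [0.5276, -0.0024, 0.1206]
tcp_rot: [[0.958, 0.286, -0.0], [0.286, -0.958, -0.004], [-0.002, 0.004, -1.0]]
force: [-1.7, -9.9, 3.7]
opening: 0.217
```

Emit:
send_rows --moves '[0,0,0,0,0,0,-1]'

```text
time_s: 16.95
position: [0.5276, -0.0024, 0.1206]
tcp_rot: [[0.958, 0.285, -0.0], [0.285, -0.958, -0.004], [-0.002, 0.004, -1.0]]
force: [-1.2, -9.7, 2.7]
opening: 0.22
```

Emit:
send_rows --moves '[0,0,0,0.07,0.11,0,-1,0,0,0,0,0,0,-1]'

```text
time_s: 17.15
position: [0.5282, -0.0014, 0.1206]
tcp_rot: [[0.958, 0.286, -0.001], [0.286, -0.958, -0.004], [-0.002, 0.004, -1.0]]
force: [-2.0, -9.4, 4.0]
opening: 0.22
```

Emit:
send_rows --moves '[0,0,0,0,0,0,-1]'

```text
time_s: 17.25
position: [0.5282, -0.0014, 0.1205]
tcp_rot: [[0.958, 0.286, -0.001], [0.286, -0.958, -0.004], [-0.002, 0.004, -1.0]]
force: [-2.6, -9.6, 4.0]
opening: 0.217
```

Emit:
send_rows --moves '[0,0,0,0.08,0.11,0,-1,0,0,0,0,0,0,-1]'

```text
time_s: 17.45
position: [0.5289, -0.0004, 0.1206]
tcp_rot: [[0.958, 0.286, -0.001], [0.286, -0.958, -0.004], [-0.002, 0.004, -1.0]]
force: [-2.7, -10.7, 4.2]
opening: 0.221
```

Emit:
send_rows --moves '[0,0,0,0,0,0,-1]'

```text
time_s: 17.55
position: [0.5289, -0.0004, 0.1205]
tcp_rot: [[0.958, 0.286, -0.001], [0.286, -0.958, -0.004], [-0.002, 0.004, -1.0]]
force: [-1.5, -10.3, 3.5]
opening: 0.221
```

Run:
```python
import numpy as np
for x,y,fx,fy in [(.5245,-.0083,.5,-5.5),(.526,-.0054,-.5,-6.2),(.5272,-.0029,-.8,-8.2),(.5273,-.0029,-1.47,-8.9),(.5276,-.0024,-1.45,-9.8),(.5282,-.0014,-2.3,-9.5),(.5289,-.0004,-2.1,-10.5)]:
    d=np.array([x-.57028,y+.02851]);a=np.arctan2(d[1],d[0]);t=np.array([np.sin(a),-np.cos(a)])
    print(round(np.degrees(a),1),round(-t@[fx,fy],2),'rad',round(np.array([np.cos(a),np.sin(a)])@[fx,fy],2))
```

```text
156.2 4.83 rad -2.68
152.4 5.73 rad -2.43
149.3 7.46 rad -3.5
149.2 8.4 rad -3.29
148.5 9.12 rad -3.88
147.2 9.23 rad -3.21
145.8 9.87 rad -4.16
```

Emit:
send_rows --moves '[0,0,0,0.2,0.27,0,-1,0,0,0,0,0,0,-1]'

```text
time_s: 17.75
position: [0.5309, 0.0024, 0.1206]
tcp_rot: [[0.958, 0.286, -0.001], [0.286, -0.958, -0.004], [-0.002, 0.004, -1.0]]
force: [-2.4, -11.5, 4.4]
opening: 0.218
```

Emit:
send_rows --moves '[0,0,0,0.22,0.27,0,-1,0,0,0,0,0,0,-1]'

```text
time_s: 17.95
position: [0.533, 0.0049, 0.1206]
tcp_rot: [[0.958, 0.286, -0.001], [0.286, -0.958, -0.005], [-0.002, 0.004, -1.0]]
force: [-2.4, -10.8, 4.4]
opening: 0.22
```

Emit:
send_rows --moves '[0,0,0,0.24,0.25,0,-1,0,0,0,0,0,0,-1]'

```text
time_s: 18.15
position: [0.5352, 0.0073, 0.1206]
tcp_rot: [[0.958, 0.286, -0.002], [0.286, -0.958, -0.005], [-0.003, 0.004, -1.0]]
force: [-2.6, -10.9, 4.3]
opening: 0.224
```

Emit:
send_rows --moves '[0,0,0,0.15,0.14,0,-1,0,0,0,0,0,0,-1,0,0,0,0,0,0,-1]'

```text
time_s: 18.45
position: [0.5363, 0.0084, 0.1205]
tcp_rot: [[0.958, 0.286, -0.002], [0.286, -0.958, -0.005], [-0.004, 0.004, -1.0]]
force: [-3.8, -12.7, 5.1]
opening: 0.224
```

```bash
cat > ang.py <<'E'
from h import *
p=read_state();x,y=p['position'][:2]
d=np.array([x-.57028,y+.02851]);a=np.arctan2(d[1],d[0]);t=np.array([np.sin(a),-np.cos(a)])
print(np.degrees(a),np.hypot(*d),-t@p['force'][:2],p['force'])
E
python3 ang.py
```

```text
132.61684581329126 0.05012884790363907 11.386199509426927 [ -3.75859375 -12.73128776   5.1162764 ]
```

Emit:
send_rows --moves '[0,0,0,0.12,0.1,0,-1,0,0,0,0.12,0.1,0,-1,0,0,0,0,0,0,-1,0,0,0,0,0,0,-1]'

```text
time_s: 18.85
position: [0.5384, 0.0102, 0.1205]
tcp_rot: [[0.958, 0.286, -0.003], [0.286, -0.958, -0.006], [-0.005, 0.004, -1.0]]
force: [-4.3, -12.4, 5.2]
opening: 0.224
```

```bash
python3 ang.py
python3 - <<'E'
from h import *
s=capture('side'); crop(s,'s14.png',310,190,90,90,8)
E
```

```text
129.5093927259008 0.050139735607548135 11.184246026100274 [ -4.28824327 -12.3793163    5.20630015]
```

View pics/s14.png

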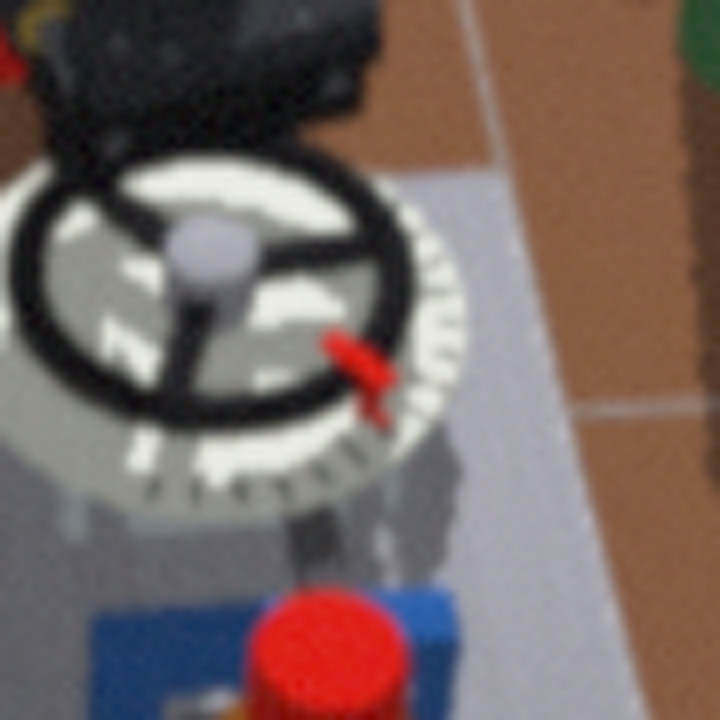

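Emit:
send_rows --moves '[0,0,0,-0.15,-0.13,0,-1,0,0,0,0,0,0,-1]'

```text
time_s: 19.1
position: [0.5383, 0.01, 0.1206]
tcp_rot: [[0.959, 0.285, 0.0], [0.285, -0.959, -0.003], [-0.001, 0.003, -1.0]]
force: [-1.0, -8.6, 3.2]
opening: 0.222
```

Emit:
send_rows --moves '[0,0,0,-0.15,-0.13,0,-1,0,0,0,0,0,0,-1]'

```text
time_s: 19.3
position: [0.5382, 0.0099, 0.1206]
tcp_rot: [[0.959, 0.284, 0.003], [0.284, -0.959, -0.001], [0.003, 0.002, -1.0]]
force: [2.3, -4.7, 0.8]
opening: 0.22
```

```bash
python3 ang.py
```

```text
129.82880190630027 0.050068060633833976 1.2950355589499862 [ 2.27250556 -4.74668618  0.78516029]
```

Emit:
send_rows --moves '[0,0,0,0.1,-0.18,0,-1,0,0,0,0,0,0,-1]'

```text
time_s: 19.5
position: [0.5381, 0.0097, 0.1206]
tcp_rot: [[0.959, 0.283, 0.001], [0.283, -0.959, 0.001], [0.001, -0.001, -1.0]]
force: [0.6, -0.0, 4.7]
opening: 0.223
```

```bash
python3 ang.py
```

```text
130.03993041424528 0.049953718232733715 -0.42532060703005165 [ 0.58305956 -0.03274822  4.65173063]
```

Unloaded. I release, rise straight up, and move away to look.

Emit:
send_rows --moves '[0,0,0,0,0,0,-0.3,0,0,0,0,0,0,0,0,0,0,0,0,0,0,0,0,0,0,0,0,0,0,0,0,0,0,1,0,0,0,0,0,0,2,0,0,0,0,0,0,4,0,0,0,0,0,0,4,0,0,0,0,-1,1,3,0,0,0,0,-2,3,0,0,0,0,0,-2,4,0,0,0,0,0,-2,4.5,0,0,0,0,0,-2,4.5,0,0,0,0,0,-1,4.5,0,0,0,0,0,-0.5,4.5,0,0,0,0,0,-0.5,4,0,0,0,0,0,0,0,0,0]'

```text
time_s: 21.2
position: [0.4267, 0.3133, 0.2608]
tcp_rot: [[0.957, 0.289, 0.001], [0.289, -0.957, 0.003], [0.002, -0.002, -1.0]]
force: [-0.6, 0.1, 0.4]
opening: 0.502
```

Run:
```python
from h import *
p=read_state();print(p['time_s'],p['position'],p['force'])
s=capture('side'); crop(s,'s15.png',280,190,130,130,6)
t=capture('top'); crop(t,'t15.png',310,120,170,110,4.7)
cv2.imwrite('pics/sf.png',s['pixels'][:,:,::-1])
```

```text
21.2 [0.4267228  0.3133126  0.26084689] [-0.63876698  0.12040267  0.38038254]
```

View pics/s15.png

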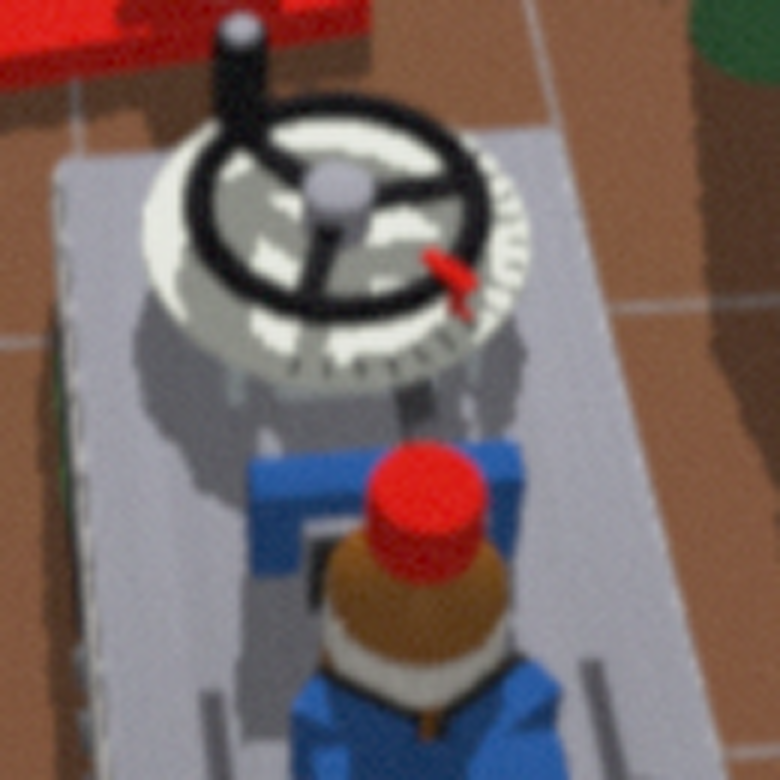

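View pics/t15.png

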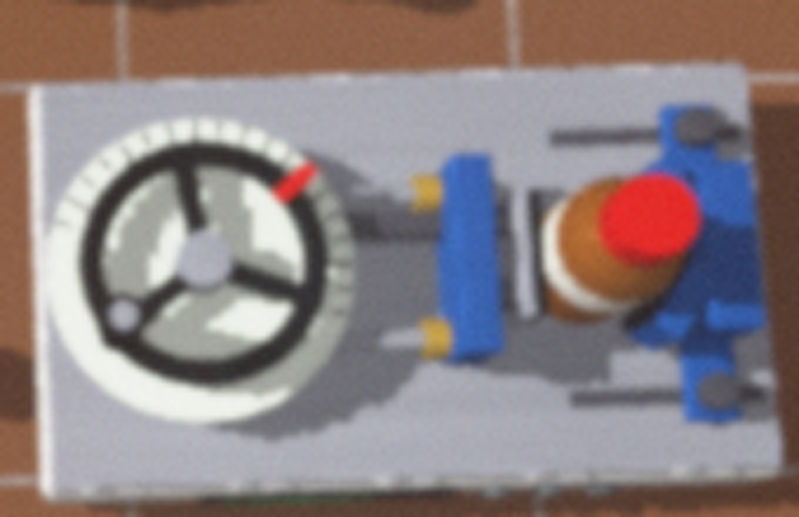

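View pics/sf.png

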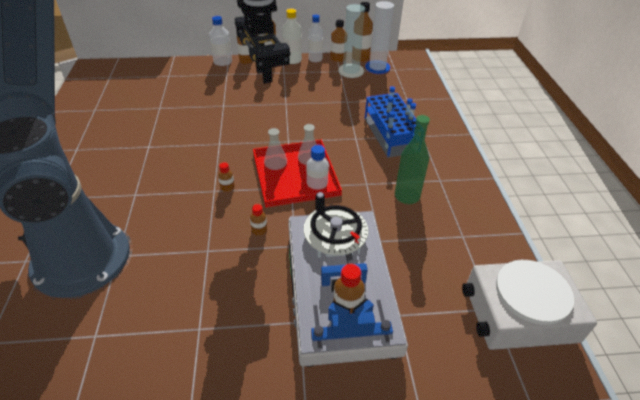

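Run:
```python
from h import *
t=capture('top');s=capture('side')
A=lambda q:np.degrees(np.arctan2(q[1]+.0285,q[0]-.5703))%360
T=lambda p,z,v0:back(t,px(p,310,v0,4.7),z)
print('handle',A(T((300,297),.151,125)),A(T((124,316),.151,120)),'side',A(back(s,px((241,29),280,190,6),.151)))
print('pointer',A(T((105,137),.103,125)),A(T((315,170),.103,120)))
```

```text
handle 224.43038319066582 131.6945638626695 side 128.40476160182277
pointer 43.00178812970009 307.66188066094105
```

```bash
python3 -c "
from rig import *
print(hand_in())"
```

```text
the job is handed in; nothing more can be done
None
```

The amber bottle is clamped in the V of the tester, with the wheel about two divisions past the nip. I handed the job in at about 21 s of the 61 s allowed.

- **Bottle:** I took it from the tray by its cap, stood it on the deck and slid it until it pressed against the V, then let go. It touched the V about 4 mm short of where I had estimated. The pictures after release and at the end show it upright against both faces.
- **Wheel:** I turned the handle clockwise from 224°. The turning force was about 5 to 6 N, then rose to about 9 N at a handle angle near 149°, which I took as the firm nip. I stopped at about 130° and eased off the load before letting go.
- **Last checks:**
  - The arm's position puts the wheel 19 to 19.5° past the nip, slightly short of the 20° asked.
  - From the pictures, the handle is at 128° (side) and 132° (top), and the pointer at 308°, opposite the handle. They differ by up to about 3°, and I did not count the scale's marks one by one.
  - The nip angle itself is known only to about 1°, because the force readings vary by about 0.5 N.
- **Surroundings:** In the final side picture, the tray's other glassware, the two small amber bottles and the green bottle are where they were. The gripper is clear of everything.

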